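# Clip the filter cassette into the bench dust extractor

## Robot

A 6-joint arm with a two-finger parallel gripper is mounted at the origin on the work surface. World frame = base frame: x ahead of the robot, y to its left, z up, the work surface at z = 0. Lengths are in mm, angles in rad, forces in N, time in s.
With the tool pointing down it reaches from about 350 to 775 mm from the base axis. Payload 5.5 kg.
Tool frame: the origin (TCP) lies on the centre line of the jaws, within the pads' length; the fingertips stand 25 mm ahead of it and the grasp point (between the pads) lies 6 mm ahead of it (bot.tip_reach is the distance from the TCP to the fingertips, in mm); z points along the fingers, y is the line along which they close (so a half turn about z gives the same grasp; the last joint's range is limited). The gripper opens to 85 mm and grips with 20 to 120 N. Pads are 22 mm wide; open, the fingers measure 114 mm over their backs; the gripper's body (76 mm by 85 mm) begins 54 mm behind the grasp point. The pads swing forward as they close: fully open they stand 13 mm farther back than shut.
Start: joints at [-1.274, 0.313, 0.046, 1.304, 0, 1.431], TCP at [243.25, -521.055, 256.323] pointing down, gripper open.
Joint ranges: [-2.76, 2.76], [-0.86, 1.69], [-1.03, 1.26], [-2.2, 2.34], [-1.47, 1.5], [-3.14, 3.14]. Speed limits (rad/s): [2.57, 2.57, 3.14, 3.14, 3.14, 3.14].

## Interface

Orientations are given as a unit quaternion [x, y, z, w].
In Python, from workcell import get_obs, viewer, workorder, bot gives the robot as it stands.
- The arm moves only by the shell command python3 -m pendant 'ROWS'. ROWS is JSON, a list of rows, each an object of numbers: "gripper": the finger opening in mm, from 0 to 85.4; "x", "y", "z": the shift along the world's x, y, z scaled (see below); "twist": the turn about the world's z scaled (see below). A call has exactly 5 rows; each row is the pose to reach, as a shift and turn from the pose commanded when the call began, turning the shorter way round; what a row does not reach only later rows make up. The controller multiplies each number of a shift by 0.12 m and each number of a turn by pi rad. A row lasts 1/12 s, in which the tool goes at most 41.7 mm and 7.16 degrees, less where a joint would pass 70% of its speed; a pose out of reach is approached as far as the arm can. A call with a number of a shift or a turn outside -1 to 1 is refused whole. A call with a gripper value outside its range is refused whole. The fingers move at their own pace and stop on an object; the grip force is fixed at half the most. Time passes only in rows, so rows that repeat a pose let the fingers close, or fill a call up. It gives the time, the measured TCP pose, the force, the opening and the grip force at its end, in the units of the state.
- get_obs(): the state, without advancing time (a new reading comes with each control period).
- viewer.grab_frame(name): name is "scene" or "side" or "wrist"; returns the picture (480x640x3 uint8, blue, green, red); there is no depth.
- viewer.camera_params(name): a dict with "vertical_fov" (degrees; the focal length in pixels is half the picture's height over the tangent of half this angle, whatever the lens; pixels are square), "cx", "cy" (the principal point, pixels), "k1" (the pictures are not rectified: a ray, as slopes to the right and down, at radius r is drawn at 1 + k1 r^2 times it, then the intrinsics apply), "extrinsics" (4x4, takes a point from world to camera coordinates); the wrist camera has in their place "T_tool_cam" (4x4, takes a point from camera to tool coordinates, whose origin is the TCP and whose axes are the flange's). Camera axes: x right, y up, looking along -z (the intrinsics and any distortion apply to the point x, -y, -z); pixel columns grow to the right and rows downward; lengths in mm; the calibration is good to about 2 mm. A picture is of the moment at which its call begins: read the wrist's pose just before it. camera_params takes no time and is no camera call.
- workorder.sign_off(): hands the job in; it is judged then, once.
Trained networks look in the newest picture that a camera, given by its name, has taken for a name from the list of things; names that differ only in an ending like _2 or _b are one class to them, and where a whole thing is asked for, a point or a joint stands for the part that bears it (a point fixed in the world has none). Each returns a list of dicts, best first, with "conf" (0 to 1); they miss things now and then, are a little off and sometimes report something else, mostly with a low value. They report only what shows in the picture. A call takes as long as a camera call. They do not tell look-alikes from the thing itself.
- viewer.boxes_of(camera, name): "rect" ([left, top, width, height] as shares, 0 to 1, of the picture: columns of its width, rows of its height, round what is visible of it).
The state is a dict: "clock": time; "joint_pos": joint angles; "dq": joint speeds; "joint_torque": joint torques, N m; "tcp_pos": TCP position; "eef_rot": TCP orientation; "ft_force": force on the tool from outside, world axes, zero at the start; "moment": the same for the moment, N m; "opening": finger opening in mm; "finger_force": force on a finger pad.
Only numpy, scipy, OpenCV 4.12 (cv2) and the standard library are available. Lean on these libraries where they do the work, as an engineer would, in place of code of your own. Each camera call takes 0.05 s, during which the arm holds its last target. There are 200 camera calls.

## Task

Fit the black filter cassette into the seat on top of the grey dust extractor: tilt it, hook its orange tongue under the metal lip, push the sprung bar there well in, but not against its end stop, and swing the other end down until the cassette lies flat, then let the spring slide it back under the red keeper and let go. The plastic is brittle, so feel your way in gently, and leave the other things on the bench alone.

Things in the scene. Friction and masses are not known exactly. Their poses are not given: they have to be found in the camera images.
- cassette: Loose 0.28 kg filter cassette, starts flat on the bench. Origin: centre of underside, x along its 120 length. Orange tongue 80 wide, 6 thick, x=-60 to -40; black base flange 90 wide, 6 thick, x=-40 to 60; on it the body, 84 wide, x=-40 to 48, top at z=18. Blue grip fin 12 thick (x), 60 long (y), at x=y=0, z=18 to 52. Seated, its x axis is the extractor's x.
- toe (a point): Middle of the lower front edge of the orange tongue: (-60, 0, 0) mm in the cassette.
- grip (a point): Grip point on the blue fin, (0, 0, 41) mm in the cassette; the fingers close along the cassette's x over the fin's 12 mm.
- extractor: Fixed grey box 220 (x) x 150 x 50 high; origin: centre of underside. Its flat top (z=50) is the seat floor. The aluminium seat frame on it (lip, bar, rails, keeper as one) is clamped in slots and sits UP TO 12 mm EITHER WAY ALONG x from the nominal figures; no reading shows this shift. It stays put in use below 40 N. Side rails 8 high, inner faces at y=+-48.
- seat_mid (a point): Nominal centre of the seat, on the seat floor, (0, 0, 50) mm in the extractor: the cassette's origin comes here when seated, give or take the 12 mm shift along x.
- lip_nominal (a point): Lower edge of the aluminium retaining lip, nominal: (-52, 0, 60) mm in the extractor. The lip is 108 wide, reaches from here 32 mm to -x, its underside 10 and its top 14 above the seat floor. It shifts with the frame.
- keeper_nominal (a point): Upper tip edge of the red keeper nose at the +x end, nominal: (56, 0, 62) mm in the extractor. Nose 70 wide, underside 8 and top 12 above the floor, overhanging 4 from the stop face (nominal x=60). From stop face to bar at rest is 117, so push the bar in at least 7.5 mm for the 120 cassette to pass the nose; its spring then slides it back about 4 mm to +x, to the stop face.
- toebar (a joint): Orange sprung bar under the lip, 70 wide, 1 to 8 mm above the seat floor, face nominally at x=-57 at rest. Value in m: 0 at rest, grows as pushed to -x, hard stop at 0.012; it must not pass 0.0115; 0.003 when the cassette is seated. Resists with 3 N at once plus 0.6 N per mm: 5 N seated, 10 N at the stop. Cassette-on-seat contact forces, summed, must stay below 40 N (13 seated).
- wrench: loose steel wrench, bystander; origin at its underside's centre
- screwdriver: loose screwdriver, bystander; origin at its underside's centre
- jar: small white jar with a green cap, 52 mm across, bystander; origin at its underside's centre
- beaker: open glass beaker, 90 mm across, bystander; origin at its underside's centre
- firebrick: pale soldering brick 110 x 75 x 35, bystander; origin at its underside's centre
- spare_frame: shallow grey open frame with pale filling 100 x 75 x 22, a spare pre-filter, bystander; origin at its underside's centre
- mandrel_ring: brass ring 44 mm across, bystander; origin at its underside's centre
There are look-alikes about, which are no part of the job. Several things look just like the cassette: the one meant starts nearest to the robot's base.

How it is judged (in metres and radians):
On the way:
1. the cassette, still tilted, has its tongue hooked under the lip and is pushing the sprung bar in (value of joint toebar above 0.0015 m and angle between cassette's own z axis and vertical above 0.06 rad and z of toe in the frame of extractor below 0.056 m and x of toe in the frame of extractor below -0.044 m and horizontal distance between cassette and seat_mid below 0.03 m), for 0.1 s.
At the end, for the whole second after the job is handed in: The cassette lies flat (within 0.03 rad) on the seat floor (within 3 mm), tongue under the lip, slid back against the keeper so that the bar stands pushed in by 1.5 to 5 mm, within 16 mm along and 6 mm across of the nominal seat centre and 0.08 rad of its direction, at rest and released (angle between cassette's own z axis and vertical below 0.03 rad and value of joint toebar between 0.0015 and 0.005 m and z of cassette in the frame of extractor between 0.047 and 0.0525 m and x of cassette in the frame of extractor between -0.016 and 0.016 m and y of cassette in the frame of extractor between -0.006 and 0.006 m and x of toe in the frame of extractor below -0.045 m and angle between the x axis of cassette and the x axis of extractor, either way round below 0.08 rad and linear speed of cassette below 0.01 m/s); the robot touches nothing.
It fails at once if the sprung bar is rammed against its end stop (pushed in more than 11.5 mm) (value of joint toebar above 0.0115 m).
It fails at once if the cassette is forced against the extractor with more than 40 N in all (contact force between cassette and extractor above 40 N).
It fails at once if another thing on the bench is moved by more than 20 mm (distance of any of wrench, screwdriver, jar, beaker, firebrick, spare_frame, mandrel_ring from where it was at the start of the episode above 0.02 m).
It also fails if it takes over 54 s, if anything falls off the work surface, if the arm or the gripper's body presses on something with over 40 N, if the wrist force passes 120 N, or if a joint passes its speed limit or range.

## Working session

There is one attempt and no reset: what is moved stays moved. The work goes in short steps, Python scripts to look and compute and a shell command to move; the robot and the scene stay as the last step left them, time stands still between calls to the robot, and variables do not carry over. Pictures are saved under pics/ and viewed, at most 11 in all, crops included, and the job is handed in when it is done.

```bash
mkdir -p pics; ls
python3 - <<'E'
from workcell import get_obs, viewer, workorder, bot
import cv2
s=get_obs();print(s)
for c in ["scene","side"]:
    im=viewer.grab_frame(c);cv2.imwrite(f"pics/{c}0.png",im)
    p=viewer.camera_params(c);print(c,p)
    for n in ["cassette","extractor","toebar"]: print(n,[(round(d['conf'],2),[round(d['rect'][0]*640),round(d['rect'][1]*480),round(d['rect'][2]*640),round(d['rect'][3]*480)]) for d in viewer.boxes_of(c,n)])
print(viewer.camera_params("wrist"))
E
```

```text
pics
{'clock': 0.0, 'joint_pos': array([-1.27356694e+00,  3.13982869e-01,  4.49473156e-02,  1.30361217e+00,
       -3.64142582e-05,  1.43122642e+00]), 'dq': array([ 0.00071857,  0.00039571, -0.00096095, -0.00099594,  0.00028616,
        0.00078413]), 'joint_torque': array([-7.26946637e-04, -4.80623460e+01,  2.98536783e+01,  1.93776452e-02,
       -3.94509525e-04,  2.01786065e-05]), 'tcp_pos': array([ 243.1024667 , -520.54386975,  255.40587127]), 'eef_rot': array([ 9.76245022e-01,  2.16667485e-01, -9.10475416e-05, -9.21389262e-04]), 'ft_force': array([ 0.0433992 , -0.10609919, -0.27261392]), 'moment': array([-0.02653962,  0.00344031, -0.0106094 ]), 'finger_force': 0.0, 'opening': 85.21476308379187}
scene {'vertical_fov': 48.942133675433794, 'cx': 317.66687042844427, 'cy': 238.78108148072266, 'k1': -0.0791139947085405, 'extrinsics': array([[-6.07706432e-01,  7.93999801e-01, -1.60377156e-02,
         2.94546444e+02],
       [-5.46061975e-01, -4.03107817e-01,  7.34384373e-01,
         2.97470994e+02],
       [ 5.76636117e-01,  4.55047693e-01,  6.78544313e-01,
        -1.67031417e+03],
  
[... 698 characters left out ...]

       [ 0.00000000e+00,  0.00000000e+00,  0.00000000e+00,
         1.00000000e+00]])}
cassette [(0.97, [309, 263, 41, 33]), (0.82, [211, 272, 32, 30]), (0.57, [337, 385, 60, 56])]
extractor [(0.92, [324, 173, 79, 58])]
toebar []
{'vertical_fov': 61.11506000074343, 'cx': 317.1943243428334, 'cy': 237.0430587048454, 'k1': -0.06577389465937557, 'T_tool_cam': array([[-3.75329018e-04,  9.58134309e-01,  2.86318888e-01,
         7.34368578e+01],
       [ 9.99999912e-01,  3.06319969e-04,  2.85811789e-04,
        -9.12243586e-01],
       [ 1.86140888e-04,  2.86318970e-01, -9.58134340e-01,
        -1.18238218e+02],
       [ 0.00000000e+00,  0.00000000e+00,  0.00000000e+00,
         1.00000000e+00]])}
```

View pics/scene0.png

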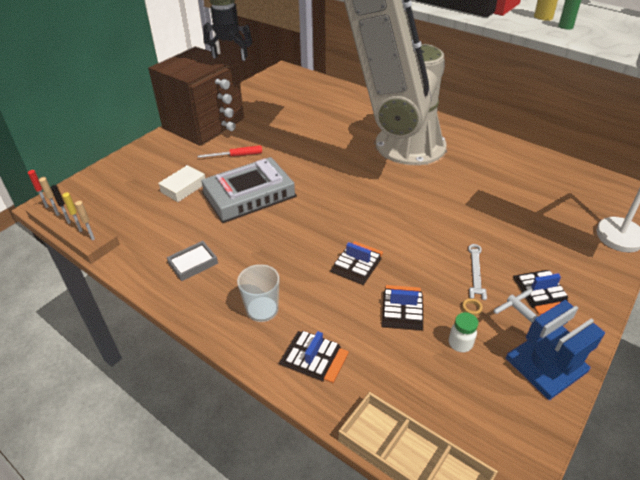

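View pics/side0.png

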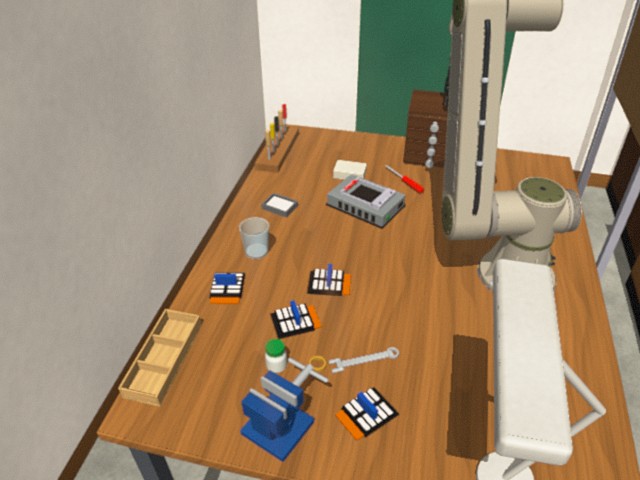

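Four look-alike cassettes in the scene view: (357,262), (403,307), (541,288), (314,355). I'll compare their distances from the base next.

```bash
cat > h.py <<'E'
import numpy as np, cv2
from workcell import get_obs, viewer, bot
from scipy.spatial.transform import Rotation as R
def cam(name, s=None):
    p=viewer.camera_params(name); f=240/np.tan(np.radians(p['vertical_fov']/2))
    if name=='wrist':
        T=np.eye(4);T[:3,:3]=R.from_quat(s['eef_rot']).as_matrix();T[:3,3]=s['tcp_pos']
        E=np.linalg.inv(T@p['T_tool_cam'])
    else: E=p['extrinsics']
    return E,f,p['cx'],p['cy'],p['k1']
def proj(c,P):
    E,f,cx,cy,k=c; q=np.atleast_2d(P)@E[:3,:3].T+E[:3,3]
    u=np.c_[q[:,0]/-q[:,2],-q[:,1]/-q[:,2]]; u=u*(1+k*(u**2).sum(1,keepdims=True))
    return u*f+[cx,cy]
def ray(c,px,z):
    E,f,cx,cy,k=c; d=(np.atleast_2d(px).astype(float)-[cx,cy])/f; u=d.copy()
    for _ in range(20): u=d/(1+k*(u**2).sum(1,keepdims=True))
    v=np.c_[u[:,0],-u[:,1],-np.ones(len(u))]@E[:3,:3]; o=-E[:3,:3].T@E[:3,3]
    return o+v*((z-o[2])/v[:,2])[:,None]
def place(pts,x,y,yaw,z=0):
    c,s=np.cos(yaw),np.sin(yaw); p=np.atleast_2d(pts).astype(float)
    return np.c_[x+c*p[:,0]-s*p[:,1],y+s*p[:,0]+c*p[:,1],z+p[:,2]]
E
python3 - <<'E'
from h import *
c=cam('scene')
for u in [(357,262),(403,307),(541,288),(314,355)]:
    p=ray(c,u,12)[0];print(u,p.round(),np.hypot(*p[:2]).round())
c2=cam('side')
for u in [(330,281),(295,320),(367,412),(227,287)]:
    p=ray(c2,u,12)[0];print('side',u,p.round(),np.hypot(*p[:2]).round())
a=cv2.imread('pics/scene0.png')
b=cv2.imread('pics/side0.png')
A=cv2.resize(a[235:335,325:430],None,fx=4,fy=4,interpolation=2);B=cv2.resize(a[150:230,195:305],None,fx=4,fy=4,interpolation=2)
Z=np.zeros((420,800,3),np.uint8);Z[:400,:420]=A[:400,:420];Z[:320,420:800]=B[:320,:380];cv2.imwrite('pics/crop1.png',Z)
E
```

```text
(357, 262) [542. 164.  12.] 567.0
(403, 307) [598. 326.  12.] 681.0
(541, 288) [359. 556.  12.] 662.0
(314, 355) [817. 245.  12.] 853.0
side (330, 281) [532. 161.  12.] 555.0
side (295, 320) [591. 327.  12.] 676.0
side (367, 412) [359. 561.  12.] 666.0
side (227, 287) [812. 250.  12.] 850.0
```

View pics/crop1.png

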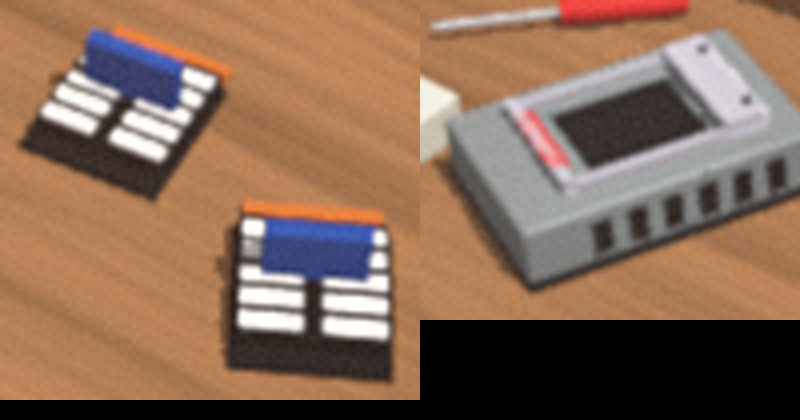

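Nearest is the one at scene (357,262) (≈555–567 mm, against 660+ for the others). The crop confirms black flange, orange tongue toward the robot and blue fin. The extractor's lip is at about (267,170) and its red keeper at about (228,185).

Run:
```python
from h import *
c=cam('scene')
k=ray(c,[(227,185),(267.5,170)],62);print('keeper,lip',k.round())
e=ray(c,[(221.75,211.25),(202.5,180),(269.5,157.5)],50);print('ext top corners',e.round())
t=ray(c,[(382.5,253.75),(353.75,241.75)],6);print(t.round()); print(ray(c,[(330,271),(364,285)],3).round())
s=get_obs();r=R.from_quat(s['eef_rot']).as_matrix();print(r.round(2))
for n in ["wrench","screwdriver","jar","beaker","firebrick","spare_frame","mandrel_ring"]:
    b=viewer.boxes_of('scene',n)
    if b: q=b[0]['rect'];print(n,b[0]['conf'],ray(c,[((q[0]+q[2]/2)*640,(q[1]+q[3]/2)*480)],15).round())
```

```text
keeper,lip [[ 551. -258.   62.]
 [ 434. -215.   62.]]
ext top corners [[ 630. -201.   50.]
 [ 565. -343.   50.]
 [ 370. -264.   50.]]
[[476. 196.   6.]
 [483. 114.   6.]]
[[599. 125.   3.]
 [588. 215.   3.]]
[[ 0.91  0.42 -0.  ]
 [ 0.42 -0.91  0.  ]
 [-0.   -0.   -1.  ]]
wrench 0.82 [[403. 418.  15.]]
screwdriver 0.67 [[ 380. -429.   15.]]
jar 0.8 [[586. 469.  15.]]
beaker 0.86 [[761.  44.  15.]]
firebrick 0.7 [[ 579. -422.   15.]]
spare_frame 0.63 [[ 780. -158.   15.]]
mandrel_ring 0.77 [[512. 451.  15.]]
```

```bash
python3 -m pendant '[{"x":0.14,"y":0.16,"z":0,"twist":-0.017},{"x":0.28,"y":0.32,"z":0,"twist":-0.034},{"x":0.43,"y":0.48,"z":0,"twist":-0.051},{"x":0.58,"y":0.64,"z":0,"twist":-0.068},{"x":0.72,"y":0.8,"z":0,"twist":-0.085}]'; python3 -m pendant '[{"x":0.14,"y":0.16,"z":0,"twist":-0.017},{"x":0.28,"y":0.32,"z":0,"twist":-0.034},{"x":0.43,"y":0.48,"z":0,"twist":-0.051},{"x":0.58,"y":0.64,"z":0,"twist":-0.068},{"x":0.72,"y":0.8,"z":0,"twist":-0.085}]'; python3 -m pendant '[{"x":0.14,"y":0.16,"z":0,"twist":-0.017},{"x":0.28,"y":0.32,"z":0,"twist":-0.034},{"x":0.43,"y":0.48,"z":0,"twist":-0.051},{"x":0.58,"y":0.64,"z":0,"twist":-0.068},{"x":0.7,"y":0.78,"z":0,"twist":-0.085}]'
python3 - <<'E'
from h import *
s=get_obs();print(s['clock'],s['tcp_pos'],R.from_quat(s['eef_rot']).as_matrix().round(3))
im=viewer.grab_frame('wrist');np.save('pics/w1.npy',np.r_[s['tcp_pos'],s['eef_rot']]);cv2.imwrite('pics/w1.png',im)
E
```

```text
0.75 [ 243.26072288 -521.07872196  256.35490157] [[ 0.906  0.423  0.   ]
 [ 0.423 -0.906 -0.   ]
 [-0.     0.    -1.   ]]$[0]: bad value
$[0]: bad value
$[0]: bad value
```

View pics/w1.png

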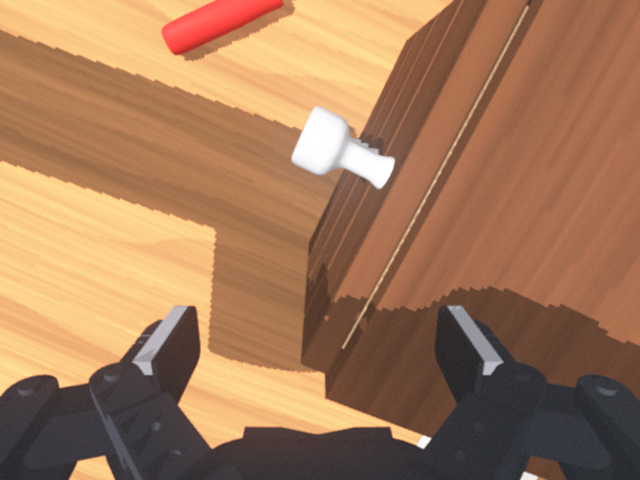

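The moves were refused (each row needs every number), so the view shows only the start position: drawer unit at right, screwdriver handle at (220,25).

```bash
python3 -m pendant '[{"gripper":85,"x":0.14,"y":0.16,"z":0,"twist":-0.017},{"gripper":85,"x":0.28,"y":0.32,"z":0,"twist":-0.034},{"gripper":85,"x":0.43,"y":0.48,"z":0,"twist":-0.051},{"gripper":85,"x":0.58,"y":0.64,"z":0,"twist":-0.068},{"gripper":85,"x":0.72,"y":0.8,"z":0,"twist":-0.085}]'; python3 -m pendant '[{"gripper":85,"x":0.14,"y":0.16,"z":0,"twist":-0.017},{"gripper":85,"x":0.28,"y":0.32,"z":0,"twist":-0.034},{"gripper":85,"x":0.43,"y":0.48,"z":0,"twist":-0.051},{"gripper":85,"x":0.58,"y":0.64,"z":0,"twist":-0.068},{"gripper":85,"x":0.72,"y":0.8,"z":0,"twist":-0.085}]'; python3 -m pendant '[{"gripper":85,"x":0.14,"y":0.16,"z":0,"twist":-0.017},{"gripper":85,"x":0.28,"y":0.32,"z":0,"twist":-0.034},{"gripper":85,"x":0.43,"y":0.48,"z":0,"twist":-0.051},{"gripper":85,"x":0.58,"y":0.64,"z":0,"twist":-0.068},{"gripper":85,"x":0.7,"y":0.78,"z":0,"twist":-0.085}]'
python3 - <<'E'
from h import *
s=get_obs();print(s['clock'],s['tcp_pos'],s['dq'].round(3),R.from_quat(s['eef_rot']).as_matrix().round(3))
im=viewer.grab_frame('wrist');np.save('pics/w2.npy',np.r_[s['tcp_pos'],s['eef_rot']]);cv2.imwrite('pics/w2.png',im)
E
```

```text
clock: 1.22
tcp_pos: [330.3, -424.2, 256.4]
eef_rot: [0.997, 0.083, 0.0, 0.0]
ft_force: [0.7, -0.6, -0.1]
opening: 84.8
finger_force: 0.0
clock: 1.63
tcp_pos: [416.9, -328.0, 256.5]
eef_rot: [0.999, -0.05, 0.0, 0.0]
ft_force: [0.4, 0.0, 0.0]
opening: 84.9
finger_force: 0.0
clock: 2.05
tcp_pos: [501.2, -234.2, 256.4]
eef_rot: [0.983, -0.182, 0.0, 0.0]
ft_force: [0.4, -0.7, -0.2]
opening: 85.0
finger_force: 0.0
2.05 [ 501.15016782 -234.17540263  256.41479501] [ 0.478  0.128  0.168  0.043 -0.007  1.107] [[ 0.934 -0.358  0.   ]
 [-0.358 -0.934 -0.   ]
 [ 0.    -0.    -1.   ]]
```

View pics/w2.png

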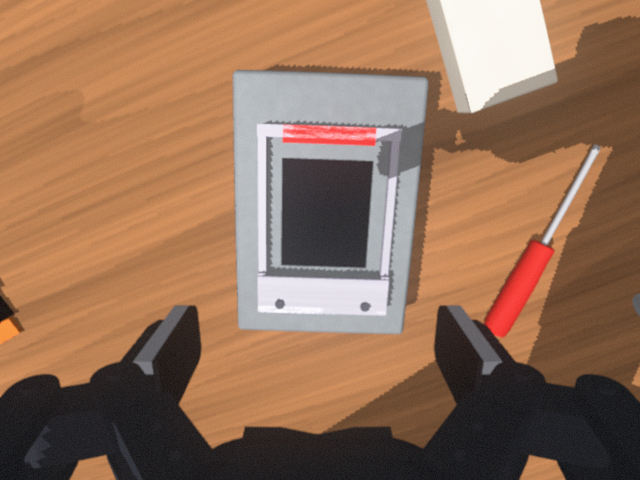

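Run:
```python
from h import *
viewer.grab_frame('wrist')
s=get_obs();print(s['clock'],s['tcp_pos'],s['dq'].round(3))
im=viewer.grab_frame('wrist');np.save('pics/w3.npy',np.r_[s['tcp_pos'],s['eef_rot']]);cv2.imwrite('pics/w3.png',im)
cv2.imwrite('pics/w3c.png',cv2.resize(im[60:345,220:440],None,fx=2,fy=2,interpolation=2)[:600])
g=cv2.cvtColor(im,cv2.COLOR_BGR2HSV);m=((g[...,1]>120)&((g[...,0]<8)|(g[...,0]>172))&(g[...,2]>120)).astype(np.uint8);m[:, :260]=0;m[:,400:]=0
n,l,st,_=cv2.connectedComponentsWithStats(m);print(st[1:][st[1:,4]>100])
```

```text
2.15 [ 501.70893315 -233.13220786  256.28752091] [-0.048 -0.009 -0.015  0.001 -0.027 -0.087]
[[285 138  92   8 447]]
```

View pics/w3c.png

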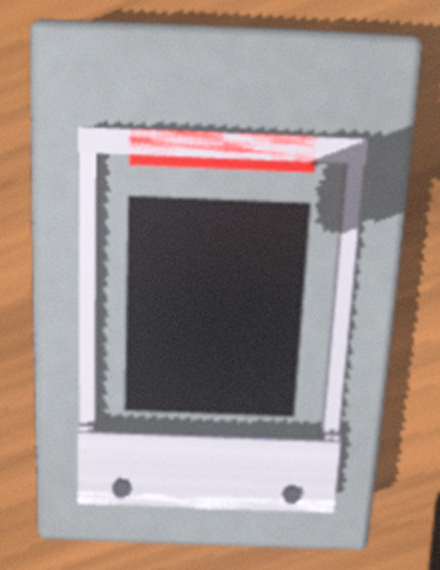

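```bash
cat > ext.py <<'E'
from h import *
from scipy.optimize import least_squares
d=np.load('pics/w3.npy');c=cam('wrist',{'tcp_pos':d[:3],'eef_rot':d[3:]})
P=np.array([(236,70),(429,78.5),(404,334),(240,327.5)])
# image up=+x tool, right = tool y = -ext y
C=np.array([(110,75,50),(110,-75,50),(-110,-75,50),(-110,75,50)])
r=least_squares(lambda v:(proj(c,place(C,*v))-P).ravel(),[500,-235,-.37]);print('ext',r.x.round(3),r.fun.round(1))
v=r.x
def loc(px,z):
    w=ray(c,px,z)-[v[0],v[1],0];q=place(w,0,0,-v[2]);return q.round(1)
print('lip front z64',loc([(262.5,276.5),(387.5,279)],64),'z60',loc([(262.5,276.5),(387.5,279)],60))
print('lip back',loc([(259,312.5),(387.5,316)],64))
print('keeper bright/dark',loc([(285,137.5),(377,140)],62),'lower',loc([(285,143),(377,145.5)],62))
print('frame +x end',loc([(259,124)],58),'rails inner',loc([(269,220),(390,220)],58))
E
python3 ext.py
```

```text
ext [ 4.94595e+02 -2.37759e+02 -3.98000e-01] [-2.5 -1.2  3.3 -1.8  0.6  1.9 -1.4  3. ]
lip front z64 [[-50.9  51.3  64. ]
 [-49.4 -51.7  64. ]] z60 [[-52.6  51.8  60. ]
 [-51.  -52.5  60. ]]
lip back [[-83.9  54.4  64. ]
 [-83.3 -54.7  64. ]]
keeper bright/dark [[ 61.1  34.5  62. ]
 [ 61.8 -34.7  62. ]] lower [[ 57.   34.4  62. ]
 [ 57.7 -35.   62. ]]
frame +x end [[70.2 54.6 58. ]] rails inner [[ -4.3  46.7  58. ]
 [ -0.8 -50.5  58. ]]
```

```bash
cat >> ext.py <<'E'
F=np.array([(-84,54,64),(-84,-54,64),(56,35,62),(56,-35,62),(-52,0,64)]);FP=np.array([(259,312.5),(387.5,316),(285,143),(377,145.5),(325,277.7)])
def f(u):
    G=F+[u[3],0,0]
    return np.r_[(proj(c,place(C,*u[:3]))-P).ravel(),(proj(c,place(G,*u[:3]))-FP).ravel()]
r=least_squares(f,[495,-237,-.39,0],loss='soft_l1');print('joint',r.x.round(3),f(r.x).reshape(-1,2).round(1).tolist())
E
python3 ext.py|tail -1
# go toward the cassette
python3 -m pendant '[{"gripper":85,"x":0.02,"y":0.2,"z":0,"twist":0.025},{"gripper":85,"x":0.04,"y":0.4,"z":0,"twist":0.05},{"gripper":85,"x":0.06,"y":0.6,"z":0,"twist":0.075},{"gripper":85,"x":0.08,"y":0.8,"z":0,"twist":0.1},{"gripper":85,"x":0.1,"y":1,"z":0,"twist":0.125}]' | head -3; python3 -m pendant '[{"gripper":85,"x":0.02,"y":0.2,"z":0,"twist":0.005},{"gripper":85,"x":0.04,"y":0.4,"z":0,"twist":0.01},{"gripper":85,"x":0.06,"y":0.6,"z":0,"twist":0.015},{"gripper":85,"x":0.08,"y":0.8,"z":0,"twist":0.02},{"gripper":85,"x":0.1,"y":1,"z":0,"twist":0.025}]'|head -3;  python3 -m pendant '[{"gripper":85,"x":0.02,"y":0.3,"z":0,"twist":0},{"gripper":85,"x":0.04,"y":0.6,"z":0,"twist":0},{"gripper":85,"x":0.06,"y":0.9,"z":0,"twist":0},{"gripper":85,"x":0.08,"y":1,"z":0,"twist":0},{"gripper":85,"x":0.1,"y":1,"z":0,"twist":0}]'|head -3;python3 -m pendant '[{"gripper":85,"x":0,"y":0.28,"z":0,"twist":0},{"gripper":85,"x":0,"y":0.3,"z":0,"twist":0},{"gripper":85,"x":0,"y":0.3,"z":0,"twist":0},{"gripper":85,"x":0,"y":0.3,"z":0,"twist":0},{"gripper":85,"x":0,"y":0.3,"z":0,"twist":0}]'|head -3
python3 - <<'E'
from h import *
s=get_obs();print(s['clock'],s['tcp_pos'],s['dq'].round(3))
im=viewer.grab_frame('wrist');np.save('pics/w4.npy',np.r_[s['tcp_pos'],s['eef_rot']]);cv2.imwrite('pics/w4.png',im)
E
```

```text
joint [ 4.94002e+02 -2.37788e+02 -3.98000e-01  1.71300e+00] [[-2.1, -0.5], [3.6, -1.0], [0.8, 2.4], [-1.2, 3.6], [0.8, -1.1], [-0.5, -0.5], [-0.4, -0.3], [0.3, 0.8], [0.1, 0.9]]
clock: 2.62
tcp_pos: [511.5, -115.5, 256.4]
eef_rot: [1.0, 0.016, -0.0, 0.0]
clock: 3.03
tcp_pos: [523.8, 4.5, 256.5]
eef_rot: [0.999, 0.053, 0.0, 0.0]
clock: 3.45
tcp_pos: [535.9, 126.3, 256.4]
eef_rot: [0.998, 0.055, 0.0, -0.0]
clock: 3.87
tcp_pos: [537.5, 147.9, 256.3]
eef_rot: [0.998, 0.061, -0.0, -0.004]
3.8667 [537.51233339 147.90539173 256.30670317] [ 0.001 -0.002 -0.     0.001  0.002  0.003]
```

View pics/w4.png

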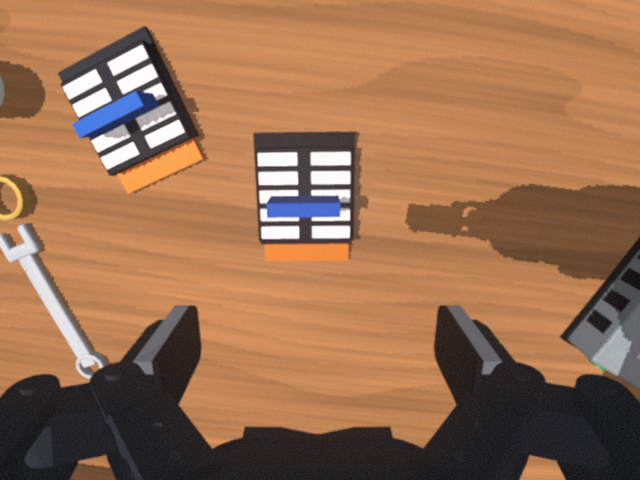

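The cassette is square to the camera: tail corners at (254,133)/(358,132), tongue corners at (265,261)/(349,260), fin spanning (267–341, 197–217).

Run:
```python
from h import *
from scipy.optimize import least_squares
d=np.load('pics/w4.npy');c=cam('wrist',{'tcp_pos':d[:3],'eef_rot':d[3:]})
im=cv2.imread('pics/w4.png');g=cv2.cvtColor(im,cv2.COLOR_BGR2HSV)
for nm,lo,hi in (('blue',100,130),('orange',8,16)):
    m=((g[...,0]>lo)&(g[...,0]<hi)&(g[...,1]>150)&(g[...,2]>90)).astype(np.uint8);m[:,:225]=0;m[:,390:]=0;m[:100]=0;m[290:]=0
    n,l,st,_=cv2.connectedComponentsWithStats(m);i=1+st[1:,4].argmax();print(nm,st[i],cv2.boxPoints(cv2.minAreaRect(np.argwhere(l==i)[:,::-1].astype(np.float32))).round(1).tolist())
C=np.array([(60,45,3),(60,-45,3),(-60,40,6),(-60,-40,6)]);P=np.array([(254,133),(358,132),(265,261),(349,260)])
C=np.r_[C,[(-6,30,52),(-6,-30,52)]];P=np.r_[P,[(267.5,217),(341,216)]]
r=least_squares(lambda v:(proj(c,place(C,*v))-P).ravel(),[535,163,.1],loss='soft_l1');print(r.x.round(3),r.fun.reshape(-1,2).round(1).tolist())
T=R.from_quat(d[3:]).as_matrix();print('toolx yaw',np.arctan2(T[1,0],T[0,0]))
```

```text
blue [267 203  73  14 927] [[267.0, 203.0], [339.0, 203.0], [339.0, 216.0], [267.0, 216.0]]
orange [ 264  243   86   19 1527] [[264.0, 261.0], [264.0, 243.0], [349.0, 243.0], [349.0, 261.0]]
[5.35429e+02 1.61140e+02 1.30000e-01] [[0.8, -0.5], [-2.2, -0.4], [0.7, -0.6], [-0.4, 0.0], [0.1, 0.4], [0.0, 1.0]]
toolx yaw 0.1222714227404591
```

```bash
python3 -m pendant '[{"gripper":85,"x":-0.02,"y":0.11,"z":-0.2,"twist":0},{"gripper":85,"x":-0.02,"y":0.11,"z":-0.45,"twist":0},{"gripper":85,"x":-0.02,"y":0.11,"z":-0.7,"twist":0},{"gripper":85,"x":-0.02,"y":0.11,"z":-0.9,"twist":0},{"gripper":85,"x":-0.02,"y":0.11,"z":-1,"twist":0}]'|head -3; python3 -m pendant '[{"gripper":85,"x":0,"y":0,"z":-0.2,"twist":0},{"gripper":85,"x":0,"y":0,"z":-0.4,"twist":0},{"gripper":85,"x":0,"y":0,"z":-0.55,"twist":0},{"gripper":85,"x":0,"y":0,"z":-0.68,"twist":0},{"gripper":85,"x":0,"y":0,"z":-0.74,"twist":0}]'; python3 -m pendant '[{"gripper":50,"x":0,"y":0,"z":0,"twist":0},{"gripper":50,"x":0,"y":0,"z":0,"twist":0},{"gripper":50,"x":0,"y":0,"z":0,"twist":0},{"gripper":50,"x":0,"y":0,"z":0,"twist":0},{"gripper":50,"x":0,"y":0,"z":0,"twist":0}]'
```

```text
clock: 4.33
tcp_pos: [534.0, 154.9, 133.1]
eef_rot: [0.998, 0.066, -0.003, -0.007]
clock: 4.75
tcp_pos: [534.6, 155.1, 45.4]
eef_rot: [0.998, 0.066, -0.002, -0.007]
ft_force: [-0.9, 0.3, -0.1]
opening: 84.9
finger_force: 0.0
clock: 5.17
tcp_pos: [536.9, 156.1, 48.8]
eef_rot: [0.998, 0.067, 0.001, -0.007]
ft_force: [0.6, -0.8, 3.5]
opening: 59.1
finger_force: 65.4
```

Run:
```python
from h import *
s=get_obs();print({k:np.round(v,3) for k,v in s.items()})
```

```text
{'clock': np.float64(5.167), 'joint_pos': array([ 0.133,  0.429, -0.326,  0.813,  0.013,  3.141]), 'dq': array([ 0.   , -0.   , -0.001, -0.   , -0.002, -0.001]), 'joint_torque': array([ 3.9800e-01, -4.7214e+01,  2.3777e+01, -3.0000e-01,  2.7000e-02,
       -1.0000e-02]), 'tcp_pos': array([536.883, 156.094,  48.849]), 'eef_rot': array([ 0.998,  0.067,  0.001, -0.007]), 'ft_force': array([ 0.621, -0.787,  3.459]), 'moment': array([ 0.053,  0.181, -0.041]), 'finger_force': np.float64(65.433), 'opening': np.float64(59.061)}
```

```bash
python3 -m pendant '[{"gripper":50,"x":0,"y":0,"z":0.05,"twist":0},{"gripper":50,"x":0,"y":-0.05,"z":0.2,"twist":0},{"gripper":50,"x":0,"y":-0.1,"z":0.45,"twist":0},{"gripper":50,"x":0,"y":-0.2,"z":0.7,"twist":0},{"gripper":50,"x":0,"y":-0.35,"z":0.85,"twist":0}]'; python3 -m pendant '[{"gripper":50,"x":0,"y":-0.2,"z":0,"twist":0},{"gripper":50,"x":0,"y":-0.4,"z":0,"twist":0},{"gripper":50,"x":0,"y":-0.6,"z":0,"twist":0},{"gripper":50,"x":-0.05,"y":-0.8,"z":0,"twist":0},{"gripper":50,"x":-0.05,"y":-1,"z":0,"twist":0}]'|head -3; python3 -m pendant '[{"gripper":50,"x":-0.02,"y":-0.2,"z":0,"twist":-0.01},{"gripper":50,"x":-0.03,"y":-0.4,"z":0,"twist":-0.02},{"gripper":50,"x":-0.05,"y":-0.6,"z":0,"twist":-0.03},{"gripper":50,"x":-0.07,"y":-0.8,"z":0,"twist":-0.04},{"gripper":50,"x":-0.08,"y":-1,"z":0,"twist":-0.05}]';python3 -m pendant '[{"gripper":50,"x":-0.02,"y":-0.2,"z":0,"twist":-0.02},{"gripper":50,"x":-0.03,"y":-0.4,"z":0,"twist":-0.04},{"gripper":50,"x":-0.05,"y":-0.6,"z":0,"twist":-0.06},{"gripper":50,"x":-0.07,"y":-0.8,"z":0,"twist":-0.08},{"gripper":50,"x":-0.08,"y":-0.9,"z":0,"twist":-0.1}]'; python3 -m pendant '[{"gripper":50,"x":0,"y":0,"z":0,"twist":0},{"gripper":50,"x":0,"y":0,"z":0,"twist":0},{"gripper":50,"x":0,"y":0,"z":0,"twist":0},{"gripper":50,"x":0,"y":0,"z":0,"twist":0},{"gripper":50,"x":0,"y":0,"z":0,"twist":0}]'
```

```text
clock: 5.58
tcp_pos: [536.6, 114.7, 152.6]
eef_rot: [0.998, 0.068, 0.001, -0.007]
ft_force: [1.2, -0.4, -3.3]
opening: 58.7
finger_force: 65.6
clock: 6.0
tcp_pos: [528.5, -6.8, 149.7]
eef_rot: [0.998, 0.067, -0.001, -0.007]
clock: 6.42
tcp_pos: [519.5, -126.9, 149.7]
eef_rot: [1.0, -0.012, -0.0, -0.007]
ft_force: [-0.1, 0.9, -3.1]
opening: 58.5
finger_force: 65.5
clock: 6.83
tcp_pos: [510.2, -236.5, 149.7]
eef_rot: [0.985, -0.17, 0.001, -0.006]
ft_force: [0.1, 0.9, -2.8]
opening: 58.5
finger_force: 65.5
clock: 7.25
tcp_pos: [510.7, -232.8, 149.6]
eef_rot: [0.986, -0.167, 0.001, -0.007]
ft_force: [1.4, 0.1, -3.5]
opening: 58.7
finger_force: 65.5
```

```bash
python3 -m pendant '[{"gripper":50,"x":-0.01,"y":-0.03,"z":0,"twist":-0.01},{"gripper":50,"x":-0.027,"y":-0.088,"z":0,"twist":-0.02},{"gripper":50,"x":-0.027,"y":-0.088,"z":-0.1,"twist":-0.02},{"gripper":50,"x":-0.027,"y":-0.088,"z":-0.2,"twist":-0.02},{"gripper":50,"x":-0.027,"y":-0.088,"z":-0.28,"twist":-0.02}]'
python3 - <<'E'
from h import *
viewer.grab_frame('wrist')
s=get_obs();print({k:np.round(v,4) for k,v in s.items()})
im=viewer.grab_frame('wrist');np.save('pics/w5.npy',np.r_[s['tcp_pos'],s['eef_rot']]);cv2.imwrite('pics/w5.png',im)
E
```

```text
clock: 7.67
tcp_pos: [507.3, -244.8, 115.4]
eef_rot: [0.98, -0.199, 0.001, -0.007]
ft_force: [0.0, 0.6, -3.1]
opening: 58.2
finger_force: 65.7
{'clock': np.float64(7.7167), 'joint_pos': array([-0.5985,  0.3744, -0.2298,  0.9726,  0.0132,  2.9444]), 'dq': array([ 0.0016, -0.0044,  0.0063,  0.0547, -0.0017, -0.0032]), 'joint_torque': array([ 1.02500e-01, -5.56113e+01,  3.17529e+01, -8.94000e-02,
        7.18000e-02,  5.70000e-03]), 'tcp_pos': array([ 506.2305, -244.0191,  113.2656]), 'eef_rot': array([ 9.799e-01, -1.994e-01, -2.000e-04, -7.200e-03]), 'ft_force': array([-1.1791,  0.8792, -5.2   ]), 'moment': array([-0.0345,  0.0671, -0.0189]), 'finger_force': np.float64(65.5358), 'opening': np.float64(58.868)}
```

View pics/w5.png

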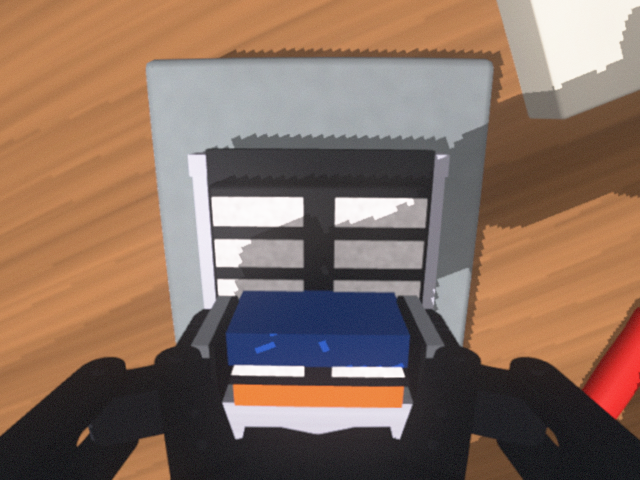

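The cassette is level in the jaws and centred between the rails (flange edges 208 and 437, frame about 190–448). The tongue front edge is at row 405, over the lip, and the tail edge is at row 150.

Run:
```python
from h import *
d=np.load('pics/w5.npy');c=cam('wrist',{'tcp_pos':d[:3],'eef_rot':d[3:]});v=[494,-237.8,-.398]
L=lambda px,z: place(ray(c,px,z)-[v[0],v[1],0],0,0,-v[2]).round(1).tolist()
zb=d[2]-48.8
print('tail',L([(208,150),(437,150)],zb+6),'tongue',L([(233,404),(403,404)],zb+6))
print('ext +x top corners',L([(148,62),(494,62)],50), 'rail outer +x',L([(189,155),(449,155)],58))
print('lip back corners',L([(237,437),(400,437)],64),'tcp',place(d[:3]-[v[0],v[1],0],0,0,.398).round(1), zb)
```

```text
tail [[73.7, 43.3, 70.5], [73.5, -46.3, 70.5]] tongue [[-46.0, 41.5, 70.5], [-45.4, -40.1, 70.5]]
ext +x top corners [[109.3, 72.3, 50.0], [108.5, -73.6, 50.0]] rail outer +x [[70.7, 55.2, 58.0], [70.4, -54.9, 58.0]]
lip back corners [[-72.3, 42.7, 64.0], [-71.5, -41.5, 64.0]] tcp [[ 13.7  -1.  113.3]] 64.46561537991
```

```bash
python3 -m pendant '[{"gripper":50,"x":0.002,"y":0.006,"z":-0.006,"twist":0},{"gripper":50,"x":0.002,"y":0.006,"z":-0.012,"twist":0},{"gripper":50,"x":0.002,"y":0.006,"z":-0.018,"twist":0},{"gripper":50,"x":0.002,"y":0.006,"z":-0.024,"twist":0},{"gripper":50,"x":0.002,"y":0.006,"z":-0.024,"twist":0}]'; python3 -m pendant '[{"gripper":50,"x":0,"y":0,"z":-0.004,"twist":0},{"gripper":50,"x":0,"y":0,"z":-0.008,"twist":0},{"gripper":50,"x":0,"y":0,"z":-0.012,"twist":0},{"gripper":50,"x":0,"y":0,"z":-0.016,"twist":0},{"gripper":50,"x":0,"y":0,"z":-0.016,"twist":0}]'
```

```text
clock: 8.18
tcp_pos: [507.9, -243.8, 113.3]
eef_rot: [0.98, -0.199, 0.002, -0.007]
ft_force: [0.7, 0.9, -2.8]
opening: 58.7
finger_force: 65.5
clock: 8.6
tcp_pos: [507.6, -243.6, 111.0]
eef_rot: [0.98, -0.199, 0.001, -0.007]
ft_force: [1.2, 0.3, -2.2]
opening: 58.7
finger_force: 65.5
```

```bash
python3 -m pendant '[{"gripper":50,"x":0,"y":0,"z":-0.004,"twist":0},{"gripper":50,"x":0,"y":0,"z":-0.008,"twist":0},{"gripper":50,"x":0,"y":0,"z":-0.012,"twist":0},{"gripper":50,"x":0,"y":0,"z":-0.016,"twist":0},{"gripper":50,"x":0,"y":0,"z":-0.016,"twist":0}]'; python3 -c "
from h import *
s=get_obs();print(s['moment'].round(3),s['tcp_pos'].round(1))"
```

```text
clock: 9.02
tcp_pos: [507.4, -243.5, 110.3]
eef_rot: [0.98, -0.199, 0.001, -0.007]
ft_force: [-5.1, 2.6, 7.4]
opening: 58.2
finger_force: 66.8
[0.426 0.688 0.055] [ 507.4 -243.5  110.3]
```

```bash
python3 -m pendant '[{"gripper":50,"x":0,"y":0,"z":-0.002,"twist":0},{"gripper":50,"x":0,"y":0,"z":-0.004,"twist":0},{"gripper":50,"x":0,"y":0,"z":-0.006,"twist":0},{"gripper":50,"x":0,"y":0,"z":-0.008,"twist":0},{"gripper":50,"x":0,"y":0,"z":-0.008,"twist":0}]'; python3 -c "
from h import *
s=get_obs();print(s['moment'].round(3),s['tcp_pos'].round(1))"
```

```text
clock: 9.43
tcp_pos: [507.2, -243.4, 110.0]
eef_rot: [0.98, -0.199, 0.001, -0.007]
ft_force: [-7.4, 2.4, 11.7]
opening: 58.4
finger_force: 67.2
[0.613 1.051 0.134] [ 507.2 -243.4  110. ]
```

```bash
python3 -m pendant '[{"gripper":50,"x":0,"y":0,"z":-0.002,"twist":0},{"gripper":50,"x":0,"y":0,"z":-0.004,"twist":0},{"gripper":50,"x":0,"y":0,"z":-0.006,"twist":0},{"gripper":50,"x":0,"y":0,"z":-0.008,"twist":0},{"gripper":50,"x":0,"y":0,"z":-0.008,"twist":0}]'; python3 -c "
from h import *
s=get_obs();print(s['moment'].round(3),s['tcp_pos'].round(1))"; python3 -m pendant '[{"gripper":50,"x":0,"y":0,"z":-0.002,"twist":0},{"gripper":50,"x":0,"y":0,"z":-0.003,"twist":0},{"gripper":50,"x":0,"y":0,"z":-0.004,"twist":0},{"gripper":50,"x":0,"y":0,"z":-0.005,"twist":0},{"gripper":50,"x":0,"y":0,"z":-0.005,"twist":0}]'; python3 -c "
from h import *
s=get_obs();print(s['moment'].round(3),s['tcp_pos'].round(1))"
```

```text
clock: 9.85
tcp_pos: [507.0, -243.4, 109.8]
eef_rot: [0.98, -0.199, 0.001, -0.006]
ft_force: [-9.7, 3.7, 17.6]
opening: 58.4
finger_force: 67.8
[0.742 1.271 0.086] [ 507.  -243.4  109.8]
clock: 10.27
tcp_pos: [506.9, -243.3, 109.6]
eef_rot: [0.98, -0.199, 0.001, -0.006]
ft_force: [-10.9, 4.4, 20.0]
opening: 58.9
finger_force: 68.0
[0.894 1.505 0.075] [ 506.9 -243.3  109.6]
```

```bash
python3 -m pendant '[{"gripper":58.5,"x":0,"y":0,"z":0.005,"twist":0},{"gripper":58.5,"x":0,"y":0,"z":0.01,"twist":0},{"gripper":58.5,"x":0,"y":0,"z":0.015,"twist":0},{"gripper":58.5,"x":0,"y":0,"z":0.02,"twist":0},{"gripper":58.5,"x":0,"y":0,"z":0.02,"twist":0}]'; python3 -m pendant '[{"gripper":59.5,"x":0,"y":0,"z":0,"twist":0},{"gripper":59.5,"x":0,"y":0,"z":0,"twist":0},{"gripper":59.5,"x":0,"y":0,"z":0,"twist":0},{"gripper":59.5,"x":0,"y":0,"z":0,"twist":0},{"gripper":59.5,"x":0,"y":0,"z":0,"twist":0}]'
```

```text
clock: 10.68
tcp_pos: [507.4, -243.5, 110.3]
eef_rot: [0.98, -0.199, 0.001, -0.007]
ft_force: [-4.5, 2.3, 7.7]
opening: 58.6
finger_force: 65.4
clock: 11.1
tcp_pos: [507.2, -243.4, 109.6]
eef_rot: [0.98, -0.199, 0.001, -0.007]
ft_force: [-5.5, 1.4, 6.6]
opening: 59.1
finger_force: 23.1
```

The commanded width sets the grip force, so at about 59.6 mm I can let the fin pivot gently.

```bash
python3 -m pendant '[{"gripper":59.7,"x":0,"y":0,"z":0,"twist":0},{"gripper":59.7,"x":0,"y":0,"z":-0.004,"twist":0},{"gripper":59.7,"x":0,"y":0,"z":-0.008,"twist":0},{"gripper":59.7,"x":0,"y":0,"z":-0.012,"twist":0},{"gripper":59.7,"x":0,"y":0,"z":-0.012,"twist":0}]';python3 -c "
from h import *
s=get_obs();print(s['moment'].round(3),s['tcp_pos'].round(1))"
```

```text
clock: 11.52
tcp_pos: [507.7, -243.7, 107.4]
eef_rot: [0.98, -0.199, 0.001, -0.007]
ft_force: [-1.7, 1.6, 2.2]
opening: 59.5
finger_force: 14.6
[ 0.12   0.459 -0.017] [ 507.7 -243.7  107.4]
```

```bash
python3 -m pendant '[{"gripper":59.7,"x":0,"y":0,"z":-0.004,"twist":0},{"gripper":59.7,"x":0,"y":0,"z":-0.008,"twist":0},{"gripper":59.7,"x":0,"y":0,"z":-0.012,"twist":0},{"gripper":59.7,"x":0,"y":0,"z":-0.016,"twist":0},{"gripper":59.7,"x":0,"y":0,"z":-0.016,"twist":0}]';python3 -c "
from h import *
s=get_obs();print(s['moment'].round(3),s['tcp_pos'].round(1))"; python3 -m pendant '[{"gripper":59.7,"x":0,"y":0,"z":-0.004,"twist":0},{"gripper":59.7,"x":0,"y":0,"z":-0.008,"twist":0},{"gripper":59.7,"x":0,"y":0,"z":-0.008,"twist":0},{"gripper":59.7,"x":0,"y":0,"z":-0.008,"twist":0},{"gripper":59.7,"x":0,"y":0,"z":-0.008,"twist":0}]';python3 -c "
from h import *
s=get_obs();print(s['moment'].round(3),s['tcp_pos'].round(1))"
```

```text
clock: 11.93
tcp_pos: [507.3, -243.4, 105.6]
eef_rot: [0.98, -0.199, 0.001, -0.007]
ft_force: [-4.5, 2.0, 4.1]
opening: 59.9
finger_force: 14.9
[ 0.263  0.819 -0.1  ] [ 507.3 -243.4  105.6]
clock: 12.35
tcp_pos: [507.3, -243.4, 105.1]
eef_rot: [0.98, -0.199, 0.001, -0.007]
ft_force: [-4.8, 1.8, 7.9]
opening: 59.8
finger_force: 15.2
[ 0.302  0.985 -0.043] [ 507.3 -243.4  105.1]
```

```bash
python3 -m pendant '[{"gripper":60.2,"x":0,"y":0,"z":0,"twist":0},{"gripper":60.6,"x":0,"y":0,"z":0,"twist":0},{"gripper":61,"x":0,"y":0,"z":0,"twist":0},{"gripper":62,"x":0,"y":0,"z":0,"twist":0},{"gripper":62,"x":0,"y":0,"z":0,"twist":0}]'
python3 - <<'E'
from h import *
s=get_obs();print(s['moment'].round(3),s['tcp_pos'].round(1))
im=viewer.grab_frame('wrist');np.save('pics/w6.npy',np.r_[s['tcp_pos'],s['eef_rot']]);cv2.imwrite('pics/w6.png',im)
E
```

```text
clock: 12.77
tcp_pos: [508.2, -244.1, 104.7]
eef_rot: [0.98, -0.199, 0.002, -0.007]
ft_force: [-0.6, -0.4, 0.3]
opening: 61.9
finger_force: 0.0
[-0.057  0.014 -0.002] [ 508.2 -244.1  104.7]
```

View pics/w6.png

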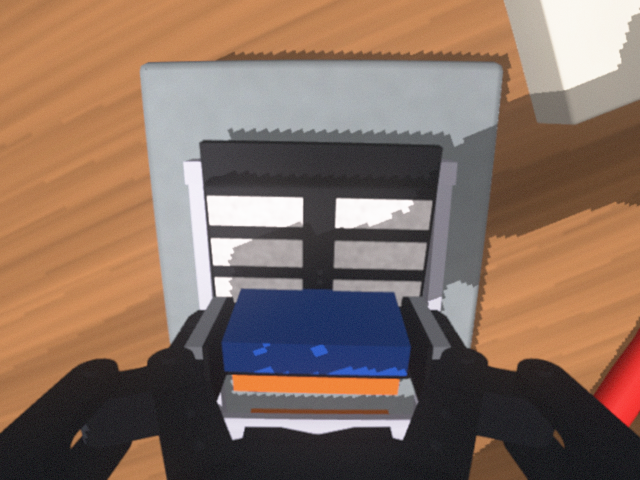

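Tilted: the tail rests on the keeper (row 142), the tongue edge is at row 393 on the floor, and the orange bar shows under the lip at row 411.

Run:
```python
from h import *
d=np.load('pics/w6.npy');c=cam('wrist',{'tcp_pos':d[:3],'eef_rot':d[3:]});v=[494,-237.8,-.398]
L=lambda px,z: place(ray(c,px,z)-[v[0],v[1],0],0,0,-v[2]).round(1).tolist()
print('toe top',L([(233,392),(398,392)],56),'bar top',L([(250,411),(388,411)],58),'bar z54',L([(320,411)],54),'lip front',L([(320,420)],60),L([(320,420)],64))
print('tail',L([(201,142),(441,147)],68),'tcp',place(d[:3]-[v[0],v[1],0],0,0,.398).round(1))
```

```text
toe top [[-41.5, 43.1, 56.0], [-40.8, -37.9, 56.0]] bar top [[-51.1, 34.9, 58.0], [-50.5, -33.3, 58.0]] bar z54 [[-53.9, 0.3, 54.0]] lip front [[-54.3, 0.2, 60.0]] [[-50.8, 0.2, 64.0]]
tail [[79.1, 44.9, 68.0], [77.1, -45.3, 68.0]] tcp [[ 15.5  -0.3 104.7]]
```

```bash
python3 -m pendant '[{"gripper":59,"x":0,"y":0,"z":0,"twist":0},{"gripper":59,"x":0,"y":0,"z":0,"twist":0},{"gripper":59,"x":0,"y":0,"z":0,"twist":0},{"gripper":59,"x":0,"y":0,"z":0.002,"twist":0.002},{"gripper":59,"x":0,"y":0,"z":0.004,"twist":0.005}]'; python3 -m pendant '[{"gripper":59,"x":-0.016,"y":0.007,"z":0,"twist":0},{"gripper":59,"x":-0.033,"y":0.014,"z":0,"twist":0},{"gripper":59,"x":-0.05,"y":0.021,"z":0,"twist":0},{"gripper":59,"x":-0.068,"y":0.029,"z":0,"twist":0},{"gripper":59,"x":-0.084,"y":0.036,"z":0,"twist":0}]'
```

```text
clock: 13.23
tcp_pos: [507.6, -243.7, 105.1]
eef_rot: [0.982, -0.191, 0.001, -0.007]
ft_force: [0.4, -0.2, -1.2]
opening: 59.4
finger_force: 27.6
clock: 13.65
tcp_pos: [497.0, -239.0, 104.9]
eef_rot: [0.982, -0.191, 0.001, -0.007]
ft_force: [0.5, -0.5, -2.9]
opening: 59.5
finger_force: 27.6
```

```bash
cat > f.py <<'E'
from h import *
s=get_obs();q=s['eef_rot'];y=2*np.arctan2(q[1],q[0]);F=s['ft_force'];M=s['moment']
u=np.array([np.cos(y),np.sin(y)]);w=np.array([-u[1],u[0]])
print('t',s['clock'].round(2),'loc',place(s['tcp_pos']-[494,-237.8,0],0,0,.395).round(1)[0],'yaw',y.round(4),'Fx',(F[:2]@u).round(1),'Fy',(F[:2]@w).round(1),'Fz',F[2].round(1),'My',(M[:2]@w).round(2),'g',s['opening'].round(2),s['finger_force'].round(1))
E
python3 f.py
```

```text
Traceback (most recent call last):
  File "f.py", line 4, in <module>
    print('t',s['clock'].round(2),'loc',place(s['tcp_pos']-[494,-237.8,0],0,0,.395).round(1)[0],'yaw',y.round(4),'Fx',(F[:2]@u).round(1),'Fy',(F[:2]@w).round(1),'Fz',F[2].round(1),'My',(M[:2]@w).round(2),'g',s['opening'].round(2),s['finger_force'].round(1))
              ^^^^^^^^^^^^^^^^
AttributeError: 'float' object has no attribute 'round'
```

```bash
sed -i "s/s\['clock'\]/np.float64(s['clock'])/" f.py; python3 f.py; python3 -m pendant '[{"gripper":59,"x":-0.006,"y":0.002,"z":0,"twist":0},{"gripper":59,"x":-0.012,"y":0.005,"z":0,"twist":0},{"gripper":59,"x":-0.018,"y":0.008,"z":0,"twist":0},{"gripper":59,"x":-0.023,"y":0.01,"z":0,"twist":0},{"gripper":59,"x":-0.023,"y":0.01,"z":0,"twist":0}]'>/dev/null; python3 f.py;  python3 -m pendant '[{"gripper":59,"x":-0.003,"y":0.001,"z":0,"twist":0},{"gripper":59,"x":-0.006,"y":0.003,"z":0,"twist":0},{"gripper":59,"x":-0.009,"y":0.004,"z":0,"twist":0},{"gripper":59,"x":-0.011,"y":0.005,"z":0,"twist":0},{"gripper":59,"x":-0.011,"y":0.005,"z":0,"twist":0}]'>/dev/null; python3 f.py
```

```text
Traceback (most recent call last):
  File "f.py", line 4, in <module>
    print('t',np.float64(s['clock']).round(2),'loc',place(s['tcp_pos']-[494,-237.8,0],0,0,.395).round(1)[0],'yaw',y.round(4),'Fx',(F[:2]@u).round(1),'Fy',(F[:2]@w).round(1),'Fz',F[2].round(1),'My',(M[:2]@w).round(2),'g',s['opening'].round(2),s['finger_force'].round(1))
                                                                                                                                                                                                                            ^^^^^^^^^^^^^^^^^^
AttributeError: 'float' object has no attribute 'round'
Traceback (most recent call last):
  File "f.py", line 4, in <module>
    print('t',np.float64(s['clock']).round(2),'loc',place(s['tcp_pos']-[494,-237.8,0],0,0,.395).round(1)[0],'yaw',y.round(4),'Fx',(F[:2]@u).round(1),'Fy',(F[:2]@w).round(1),'Fz',F[2].round(1),'My',(M[:2]@w).round(2),'g',s['opening'].round(2),s['finger_force'].round(1))
                                                                                                                                                                                                                            ^^^^^^^^^^^^^^^^^^
AttributeError: 'float' object has no attribute 'round'
Traceback (most recent call last):
  File "f.py", line 4, in <module>
    print('t',np.float64(s['clock']).round(2),'loc',place(s['tcp_pos']-[494,-237.8,0],0,0,.395).round(1)[0],'yaw',y.round(4),'Fx',(F[:2]@u).round(1),'Fy',(F[:2]@w).round(1),'Fz',F[2].round(1),'My',(M[:2]@w).round(2),'g',s['opening'].round(2),s['finger_force'].round(1))
                                                                                                                                                                                                                            ^^^^^^^^^^^^^^^^^^
AttributeError: 'float' object has no attribute 'round'
```

```bash
sed -i "s/s\['opening'\].round(2),s\['finger_force'\].round(1)/round(float(s['opening']),2),round(float(s['finger_force']),1)/" f.py; python3 f.py
```

```text
t 14.48 loc [ 1.000e-01 -0.000e+00  1.056e+02] yaw -0.3844 Fx 4.0 Fy 1.0 Fz -2.3 My -0.91 g 59.35 27.7
```

```bash
python3 -m pendant '[{"gripper":58.5,"x":-0.003,"y":0.001,"z":0,"twist":0},{"gripper":58.5,"x":-0.008,"y":0.003,"z":0,"twist":0},{"gripper":58.5,"x":-0.013,"y":0.005,"z":0,"twist":0},{"gripper":58.5,"x":-0.018,"y":0.007,"z":0,"twist":0},{"gripper":58.5,"x":-0.023,"y":0.01,"z":0,"twist":0}]'>/dev/null; python3 f.py;  python3 -m pendant '[{"gripper":58.5,"x":-0.005,"y":0.002,"z":0,"twist":0},{"gripper":58.5,"x":-0.01,"y":0.004,"z":0,"twist":0},{"gripper":58.5,"x":-0.015,"y":0.006,"z":0,"twist":0},{"gripper":58.5,"x":-0.019,"y":0.008,"z":0,"twist":0},{"gripper":58.5,"x":-0.019,"y":0.008,"z":0,"twist":0}]'>/dev/null; python3 f.py
```

```text
t 14.9 loc [ -2.8   0.  105.7] yaw -0.3843 Fx 5.5 Fy -0.0 Fz -2.1 My -1.23 g 58.98 40.7
t 15.32 loc [ -4.7  -0.  105.9] yaw -0.3843 Fx 5.4 Fy 0.6 Fz -1.8 My -1.4 g 59.45 40.7
```

```bash
cat > m.py <<'E'
from h import *
import sys
s=get_obs();im=viewer.grab_frame('wrist');cv2.imwrite(f'pics/{sys.argv[1]}.png',im)
c=cam('wrist',s);v=[494,-237.8,-.395]
L=lambda px,z: place(ray(c,px,z)-[v[0],v[1],0],0,0,-v[2]).round(1)[0].tolist()
g=cv2.cvtColor(im,cv2.COLOR_BGR2HSV).astype(int)
def runs(a):
    d=np.diff(np.r_[0,a.astype(int),0]);return [(int(i),int(j)) for i,j in zip(np.where(d==1)[0],np.where(d==-1)[0]) if j-i>1]
for x in (260,380):
    col=g[:,x]
    o=runs((col[:,0]>5)&(col[:,0]<18)&(col[:,1]>180)&(col[:,2]>90)&(np.arange(480)>330)); k=runs((col[:,2]<70)&(np.arange(480)<330)&(np.arange(480)>130))
    b=runs((col[:,0]>105)&(col[:,0]<130)&(col[:,1]>120))
    print(x,'orange',o,'black',k[:2],'blue',b,'grey vals',im[395:445:6,x].sum(1)//3)
    if k: print('  tail top',L([(x,k[0][0])],66))
    if o: print('  orange end at z56',L([(x,o[0][1])],56))
E
python3 m.py w7
python3 - <<'E'
import cv2,numpy as np
for n in ('w6','w7'):
    im=cv2.imread(f'pics/{n}.png');print(n,[tuple(im[r,260]) and (r,*map(int,im[r,260])) for r in range(362,440,4)])
E
```

```text
260 orange [] black [(141, 143), (173, 187)] blue [(289, 372)] grey vals [228 228 228 225 228 223  47  44  35]
  tail top [58.6, 24.1, 66.0]
380 orange [] black [(143, 148), (149, 152)] blue [(292, 375)] grey vals [233 229 228 227 227 223  48  43  38]
  tail top [58.4, -21.7, 66.0]
w6 [(362, 114, 58, 37), (366, 115, 56, 36), (370, 193, 95, 54), (374, 45, 39, 51), (378, 61, 133, 240), (382, 59, 135, 240), (386, 61, 137, 240), (390, 64, 134, 240), (394, 160, 157, 154), (398, 100, 98, 97), (402, 104, 100, 99), (406, 108, 106, 104), (410, 37, 68, 119), (414, 109, 101, 102), (418, 157, 147, 151), (422, 232, 222, 225), (426, 186, 170, 175), (430, 30, 31, 31), (434, 38, 34, 36), (438, 31, 26, 31)]
w7 [(362, 121, 65, 42), (366, 121, 64, 43), (370, 127, 68, 42), (374, 52, 73, 125), (378, 110, 100, 101), (382, 231, 217, 223), (386, 237, 226, 229), (390, 238, 227, 232), (394, 234, 225, 228), (398, 236, 224, 228), (402, 233, 222, 225), (406, 234, 222, 227), (410, 231, 219, 224), (414, 235, 223, 227), (418, 237, 225, 231), (422, 233, 221, 224), (426, 187, 173, 176), (430, 49, 46, 45), (434, 53, 47, 48), (438, 42, 40, 42)]
```

```bash
python3 -m pendant '[{"gripper":58.5,"x":-0.004,"y":0.002,"z":0,"twist":0},{"gripper":58.5,"x":-0.008,"y":0.003,"z":0,"twist":0},{"gripper":58.5,"x":-0.012,"y":0.005,"z":0,"twist":0},{"gripper":58.5,"x":-0.016,"y":0.007,"z":0,"twist":0},{"gripper":58.5,"x":-0.016,"y":0.007,"z":0,"twist":0}]'>/dev/null; python3 f.py;  python3 -m pendant '[{"gripper":58.5,"x":-0.005,"y":0.002,"z":0,"twist":0},{"gripper":58.5,"x":-0.01,"y":0.004,"z":0,"twist":0},{"gripper":58.5,"x":-0.015,"y":0.006,"z":0,"twist":0},{"gripper":58.5,"x":-0.017,"y":0.007,"z":0,"twist":0},{"gripper":58.5,"x":-0.017,"y":0.007,"z":0,"twist":0}]'>/dev/null; python3 f.py; python3 m.py w8
```

```text
t 15.78 loc [ -6.3   0.  106.1] yaw -0.3843 Fx 5.7 Fy 0.6 Fz -1.5 My -1.66 g 59.29 40.7
t 16.2 loc [ -8.    0.  106.2] yaw -0.3841 Fx 8.2 Fy 1.0 Fz -1.9 My -1.84 g 59.14 40.7
260 orange [] black [(140, 143), (170, 186)] blue [(289, 372)] grey vals [231 229 228 228 227 251  48  47  49]
  tail top [55.8, 24.2, 66.0]
380 orange [] black [(142, 149), (150, 153)] blue [(291, 375)] grey vals [230 226 227 228 227 225  50  42  42]
  tail top [55.6, -21.7, 66.0]
```

```bash
cat > av.py <<'E'
from h import *
A=[]
for i in range(10):
    s=get_obs();A.append(np.r_[s['tcp_pos'],s['ft_force'],s['moment']]);viewer.grab_frame('side')
a=np.mean(A,0);y=2*np.arctan2(s['eef_rot'][1],s['eef_rot'][0]);u=np.array([np.cos(y),np.sin(y)]);w=np.array([-u[1],u[0]])
print(s['clock'],'loc',place(a[:3]-[494,-237.8,0],0,0,.395).round(2)[0],'Fx',(a[3:5]@u).round(2),'Fy',(a[3:5]@w).round(2),'Fz',a[5].round(2),'My',(a[6:8]@w).round(3),'sd',np.std(A,0).round(2)[:6])
E
python3 av.py
```

```text
16.7 loc [-7.9900e+00  1.0000e-02  1.0622e+02] Fx 8.41 Fy 1.48 Fz -1.8 My -1.854 sd [0.01 0.01 0.01 0.38 0.39 0.57]
```

```bash
python3 -m pendant '[{"gripper":58.5,"x":-0.003,"y":0.001,"z":0,"twist":0},{"gripper":58.5,"x":-0.006,"y":0.003,"z":0,"twist":0},{"gripper":59.2,"x":-0.006,"y":0.003,"z":0,"twist":0},{"gripper":59.4,"x":-0.006,"y":0.003,"z":0,"twist":0},{"gripper":59.5,"x":-0.006,"y":0.003,"z":0,"twist":0}]'>/dev/null; python3 av.py;python3 f.py; python3 -m pendant '[{"gripper":59.5,"x":0.001,"y":0,"z":-0.003,"twist":0},{"gripper":59.5,"x":0.003,"y":-0.001,"z":-0.006,"twist":0},{"gripper":59.5,"x":0.005,"y":-0.002,"z":-0.009,"twist":0},{"gripper":59.5,"x":0.007,"y":-0.003,"z":-0.012,"twist":0},{"gripper":59.5,"x":0.007,"y":-0.003,"z":-0.012,"twist":0}]'>/dev/null; python3 f.py
```

```text
17.6167 loc [ -8.75   0.   106.41] Fx 7.93 Fy 1.11 Fz -0.5 My -1.689 sd [0.01 0.01 0.01 0.51 0.4  0.44]
t 17.67 loc [ -8.8   0.  106.4] yaw -0.3843 Fx 7.8 Fy 1.5 Fz -0.5 My -1.72 g 59.55 22.8
t 18.08 loc [-7.900e+00  1.000e-01  1.054e+02] yaw -0.3844 Fx 7.0 Fy 1.6 Fz 2.9 My -1.3 g 60.08 23.2
```

```bash
python3 -m pendant '[{"gripper":59.6,"x":0,"y":0,"z":-0.003,"twist":0},{"gripper":59.6,"x":0,"y":0,"z":-0.006,"twist":0},{"gripper":59.6,"x":0,"y":0,"z":-0.009,"twist":0},{"gripper":59.6,"x":0,"y":0,"z":-0.012,"twist":0},{"gripper":59.6,"x":0,"y":0,"z":-0.012,"twist":0}]'>/dev/null; python3 f.py; python3 m.py w9
```

```text
t 18.5 loc [-7.300e+00  1.000e-01  1.045e+02] yaw -0.3845 Fx 7.9 Fy 2.3 Fz 5.7 My -1.21 g 59.55 19.3
260 orange [] black [(142, 144), (172, 186)] blue [(290, 372)] grey vals [229 225 227 229 227 222  48  45  39]
  tail top [55.9, 24.1, 66.0]
380 orange [] black [(144, 146), (150, 152)] blue [(292, 374)] grey vals [230 229 228 229 229 222  46  47  45]
  tail top [55.7, -21.4, 66.0]
```

```bash
python3 -m pendant '[{"gripper":59.7,"x":0.001,"y":0,"z":-0.004,"twist":0},{"gripper":59.7,"x":0.002,"y":-0.001,"z":-0.008,"twist":0},{"gripper":59.7,"x":0.003,"y":-0.001,"z":-0.012,"twist":0},{"gripper":59.7,"x":0.004,"y":-0.002,"z":-0.016,"twist":0},{"gripper":59.7,"x":0.005,"y":-0.002,"z":-0.02,"twist":0}]'>/dev/null; python3 f.py; python3 m.py w10
```

```text
t 18.97 loc [-6.100e+00  1.000e-01  1.024e+02] yaw -0.3844 Fx 8.2 Fy 2.2 Fz 6.1 My -1.54 g 59.63 15.2
260 orange [] black [(143, 147), (174, 186)] blue [(291, 369)] grey vals [232 229 227 226 229 220  47  42  39]
  tail top [56.9, 23.7, 66.0]
380 orange [] black [(145, 194), (195, 197)] blue [(293, 371)] grey vals [232 231 228 229 226 225  48  44  41]
  tail top [56.7, -21.2, 66.0]
```

```bash
cat > fit.py <<'E'
from h import *
from scipy.optimize import least_squares
import sys
v=[494,-237.8,-.395]
def fit(n,tail,top,bot,s):
    c=cam('wrist',s)
    def pr(p):
        tx,t=p[:2]; out=[]
        for X,Z in ((60,6),(6,18),(-6,52)):
            x=tx+(X+60)*np.cos(t)-Z*np.sin(t); z=50+(X+60)*np.sin(t)+Z*np.cos(t)
            out.append(proj(c,place([[x,0,z]],*v))[0,1])
        return np.array(out)-[tail,top,bot]
    r=least_squares(pr,[-60,.1]);print(n,'toe',r.x[0].round(2),'tilt',r.x[1].round(4),'res',r.fun.round(1))
E
cat > m2.py <<'E'
from fit import *
def meas(n):
    s=get_obs();im=viewer.grab_frame('wrist');cv2.imwrite(f'pics/{n}.png',im)
    go(n,im,s)
def go(n,im,s):
    g=cv2.cvtColor(im,cv2.COLOR_BGR2HSV).astype(int);T=[]
    for x in (255,265,275,365,375,385):
        b=np.where((g[:,x,0]>105)&(g[:,x,0]<130)&(g[:,x,1]>120)&(np.arange(480)>250))[0]
        gr=np.diff(im[100:165,x].astype(int).sum(1)); T.append((101+gr.argmin(),b[0],b[-1]+1))
    T=np.median(T,0);print(T);fit(n,*T,s)
if __name__=='__main__': meas(sys.argv[1])
E
python3 m2.py w11
python3 - <<'E'
from m2 import *
d=np.load('pics/w6.npy');go('w6',cv2.imread('pics/w6.png'),{'tcp_pos':d[:3],'eef_rot':d[3:]})
d=np.load('pics/w5.npy');go('w5 flat, z64',cv2.imread('pics/w5.png'),{'tcp_pos':d[:3]-[0,0,14.5],'eef_rot':d[3:]})
E
```

```text
[143.5 292.  369.5]
w11 toe -62.68 tilt 0.0846 res [ 1.6 -3.2  1.2]
[142. 292. 375.]
w6 toe -39.13 tilt 0.1477 res [ 1.4 -2.8  1. ]
[134.5 293.  365.5]
w5 flat, z64 toe -40.91 tilt 0.0707 res [ 3.8 -7.7  2.9]
```

```bash
python3 -m pendant '[{"gripper":59.7,"x":0.002,"y":-0.001,"z":-0.004,"twist":0},{"gripper":59.7,"x":0.004,"y":-0.002,"z":-0.008,"twist":0},{"gripper":59.7,"x":0.006,"y":-0.003,"z":-0.012,"twist":0},{"gripper":59.7,"x":0.008,"y":-0.004,"z":-0.016,"twist":0},{"gripper":59.7,"x":0.01,"y":-0.004,"z":-0.016,"twist":0}]'>/dev/null; python3 f.py; python3 m2.py w12
```

```text
t 19.48 loc [-5.000e+00  1.000e-01  1.002e+02] yaw -0.3844 Fx 8.4 Fy 1.9 Fz 4.5 My -1.45 g 59.88 15.3
[146.  293.  368.5]
w12 toe -63.15 tilt 0.0473 res [ 1.4 -2.9  1.1]
```

```bash
python3 -m pendant '[{"gripper":59.7,"x":0.002,"y":-0.001,"z":-0.003,"twist":0},{"gripper":59.7,"x":0.004,"y":-0.002,"z":-0.006,"twist":0},{"gripper":59.7,"x":0.006,"y":-0.003,"z":-0.009,"twist":0},{"gripper":59.7,"x":0.008,"y":-0.003,"z":-0.012,"twist":0},{"gripper":59.7,"x":0.008,"y":-0.003,"z":-0.014,"twist":0}]'>/dev/null; python3 f.py; python3 m2.py w13
```

```text
t 19.95 loc [-4.1  0.1 98.5] yaw -0.3845 Fx 8.1 Fy 3.4 Fz 5.1 My -1.43 g 59.8 15.4
[135.5 293.5 367.5]
w13 toe -58.4 tilt 0.0791 res [ 3.4 -7.   2.7]
```

```bash
python3 -m pendant '[{"gripper":59.7,"x":0.001,"y":0,"z":-0.002,"twist":0},{"gripper":59.7,"x":0.002,"y":-0.001,"z":-0.005,"twist":0},{"gripper":59.7,"x":0.002,"y":-0.001,"z":-0.008,"twist":0},{"gripper":59.7,"x":0.002,"y":-0.001,"z":-0.008,"twist":0},{"gripper":59.7,"x":0.002,"y":-0.001,"z":-0.008,"twist":0}]'>/dev/null; python3 f.py; python3 m2.py w14;  python3 -c "
import cv2
im=cv2.imread('pics/w14.png');print([(r,*map(int,im[r,260])) for r in range(132,176,2)])"
```

```text
t 20.42 loc [-3.7  0.1 97.7] yaw -0.3844 Fx 8.6 Fy 2.3 Fz 5.5 My -1.44 g 59.51 15.6
[136.5 293.5 367. ]
w14 toe -58.57 tilt 0.0645 res [ 3.2 -6.6  2.5]
[(132, 242, 232, 237), (134, 240, 230, 240), (136, 96, 94, 249), (138, 82, 83, 250), (140, 81, 82, 250), (142, 79, 82, 250), (144, 78, 79, 250), (146, 121, 118, 208), (148, 63, 56, 65), (150, 68, 63, 75), (152, 68, 62, 73), (154, 74, 68, 81), (156, 71, 67, 79), (158, 67, 63, 72), (160, 70, 66, 76), (162, 69, 63, 74), (164, 71, 67, 76), (166, 70, 64, 76), (168, 68, 66, 72), (170, 67, 63, 74), (172, 72, 67, 78), (174, 67, 64, 72)]
```

```bash
python3 -m pendant '[{"gripper":59.7,"x":0,"y":0,"z":-0.002,"twist":0},{"gripper":59.7,"x":0.001,"y":0,"z":-0.005,"twist":0},{"gripper":59.7,"x":0.001,"y":0,"z":-0.008,"twist":0},{"gripper":59.7,"x":0.001,"y":0,"z":-0.01,"twist":0},{"gripper":59.7,"x":0.001,"y":0,"z":-0.01,"twist":0}]'>/dev/null; python3 f.py; python3 m2.py w15;  python3 -c "
import cv2
im=cv2.imread('pics/w15.png');print([(r,*map(int,im[r,260])) for r in range(134,152,1)])"
```

```text
t 20.88 loc [-3.6  0.2 97.5] yaw -0.3845 Fx 5.6 Fy 3.5 Fz 11.9 My -0.91 g 59.53 16.6
[149. 294. 367.]
w15 toe -63.39 tilt 0.0008 res [ 1.2 -2.5  1. ]
[(134, 77, 79, 249), (135, 77, 80, 250), (136, 75, 78, 250), (137, 72, 76, 249), (138, 74, 76, 249), (139, 74, 74, 249), (140, 69, 74, 249), (141, 76, 77, 249), (142, 78, 79, 250), (143, 77, 76, 250), (144, 76, 77, 250), (145, 79, 81, 250), (146, 104, 106, 238), (147, 125, 123, 166), (148, 76, 74, 85), (149, 62, 59, 79), (150, 64, 63, 78), (151, 70, 66, 85)]
```

View pics/w15.png

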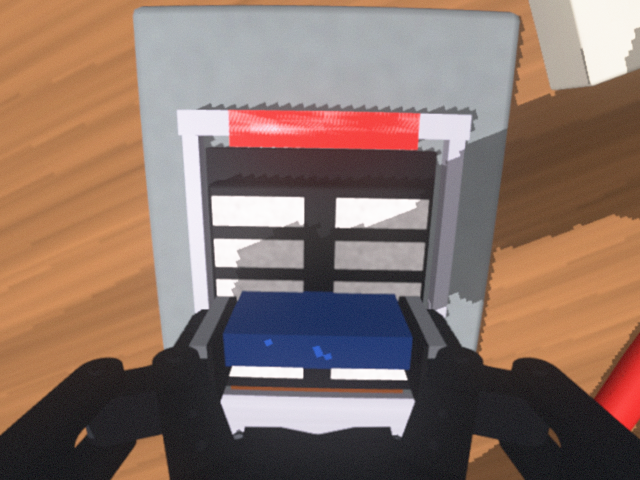

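The cassette is flat, with its tail edge at row 148 just inside the red nose and its tongue under the lip. Now I'll ease the grip so the spring slides it back.

```bash
python3 -m pendant '[{"gripper":59.8,"x":0.01,"y":-0.004,"z":0.002,"twist":0},{"gripper":59.9,"x":0.02,"y":-0.008,"z":0.002,"twist":0},{"gripper":60,"x":0.028,"y":-0.012,"z":0.002,"twist":0},{"gripper":60.2,"x":0.028,"y":-0.012,"z":0.002,"twist":0},{"gripper":60.4,"x":0.028,"y":-0.012,"z":0.002,"twist":0}]'; python3 f.py; python3 m2.py w16
```

```text
clock: 21.35
tcp_pos: [490.5, -236.1, 94.9]
eef_rot: [0.982, -0.191, 0.001, -0.007]
ft_force: [0.4, -0.4, 0.2]
opening: 60.6
finger_force: 0.2
t 21.35 loc [-3.8  0.2 94.9] yaw -0.3845 Fx 0.5 Fy -0.2 Fz 0.2 My -0.07 g 60.57 0.2
[141.5 283.  357. ]
w16 toe -60.86 tilt -0.0348 res [-0.1  0.3 -0.1]
```

```bash
python3 -m pendant '[{"gripper":64,"x":0,"y":0,"z":0.01,"twist":0},{"gripper":70,"x":0,"y":0,"z":0.02,"twist":0},{"gripper":78,"x":0,"y":0,"z":0.02,"twist":0},{"gripper":80,"x":0,"y":0,"z":0.02,"twist":0},{"gripper":80,"x":0,"y":0,"z":0.02,"twist":0}]'|tail -3; python3 -m pendant '[{"gripper":80,"x":0,"y":0,"z":0.1,"twist":0},{"gripper":80,"x":0,"y":0,"z":0.3,"twist":0},{"gripper":80,"x":0,"y":0,"z":0.6,"twist":0},{"gripper":80,"x":0,"y":0,"z":0.9,"twist":0},{"gripper":80,"x":0,"y":0,"z":1,"twist":0}]'; python3 -m pendant '[{"gripper":80,"x":0,"y":0,"z":0.2,"twist":0},{"gripper":80,"x":0,"y":0,"z":0.2,"twist":0},{"gripper":80,"x":0,"y":0,"z":0.2,"twist":0},{"gripper":80,"x":0,"y":0,"z":0.2,"twist":0},{"gripper":80,"x":0,"y":0,"z":0.2,"twist":0}]'|head -2
python3 - <<'E'
from h import *
s=get_obs();im=viewer.grab_frame('wrist');np.save('pics/w17.npy',np.r_[s['tcp_pos'],s['eef_rot']])
cv2.imwrite('pics/w17.png',cv2.resize(im[40:360,190:470],None,fx=1.8,fy=1.8,interpolation=2));cv2.imwrite('pics/w17f.png',im)
E
```

```text
ft_force: [0.9, 0.6, 0.1]
opening: 79.7
finger_force: 0.0
clock: 22.23
tcp_pos: [492.7, -237.4, 222.0]
eef_rot: [0.982, -0.191, 0.004, -0.005]
ft_force: [0.9, -0.2, 0.1]
opening: 79.9
finger_force: 0.0
clock: 22.65
tcp_pos: [490.5, -235.9, 239.4]
```

View pics/w17.png

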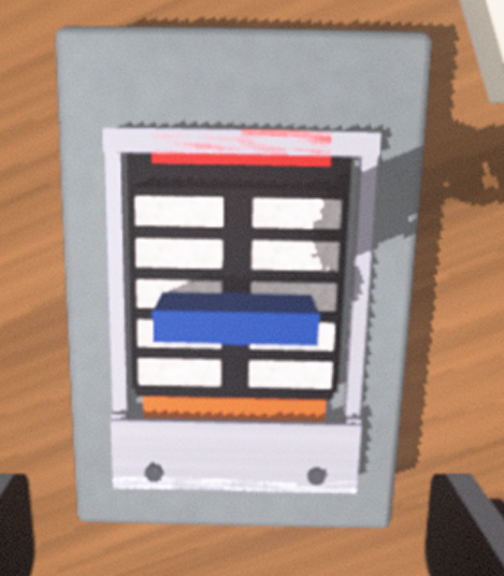

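The tail is under the red keeper (crop row 163), about 12 mm of tongue shows before the lip (crop rows 397–418), and it sits square between the rails, as expected when seated. The gripper is clear, so I'm handing in.

```bash
python3 -c "
from workcell import workorder
print(workorder.sign_off())"
```

```text
the job is handed in; nothing more can be done
None
```

I fitted the cassette and handed the job in at about 23 s. The last picture shows it flat under the lip and red keeper with the gripper clear; the hand-in gave no verdict, and I estimated the bar's position from force and camera readings rather than reading it directly.

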